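# Seat the rocking cover on a germination box

### The arm

A 7-joint arm with a two-finger parallel gripper is mounted at the origin on the work surface. World frame = base frame: x ahead of the robot, y to its left, z up, the work surface at z = 0. Lengths are in mm, angles in degrees, forces in N, time in s.
With the tool pointing down it reaches from about 425 to 1025 mm from the base axis. Payload 9.4 kg.
Tool frame: the origin (TCP) lies between the finger pads; the fingertips stand 11 mm ahead of it and the grasp point (between the pads) lies 8 mm behind it; z points along the fingers, y is the line along which they close (so a half turn about z gives the same grasp; the last joint's range is limited). The gripper opens to 93 mm and grips with 3 to 60 N. Pads are 15 mm wide; open, the fingers measure 128 mm over their backs; the gripper's body (75 mm by 188 mm) begins 65 mm behind the grasp point.
Start: joints at [66.251, 34.337, -0.143, 91.639, 0.103, 54.024, -4.572], TCP at [240.264, -684.03, 229.618] pointing down, gripper open.
Joint ranges: [-147.43, 147.43], [-19.82, 112.94], [-74.19, 73.91], [6.32, 146.72], [-59.91, 239.91], [6.04, 106.73], [-150.56, 150.56]. Speed limits (degrees/s): [127.2, 127.2, 172.46, 172.46, 180, 180, 180].

### API

Orientations are given as [roll, pitch, yaw] about the fixed x, y, z axes, in that order (R = Rz(yaw) Ry(pitch) Rx(roll)).
In Python, from station import bot, capture, workorder gives the robot as it stands. The module is installed in compiled form; this text tells all that it offers.
- The arm moves only by the shell command python3 -m crank 'ROWS' [OPENING] [FORCE]. ROWS is text: rows parted by semicolons, each of 4 numbers parted by spaces: the shift along the world's x, y, z in m, then the turn about the world's z in rad. A call has 1 to 20 rows; each row shifts and turns the commanded pose from where the row before left it; what a row does not reach is not made up. A row lasts 1/12 s, in which the tool goes at most 41.7 mm and 7.16 degrees, less where a joint would pass 70% of its speed; a pose out of reach is approached as far as the arm can. A call is refused whole if a number of a shift passes 0.0417 or a number of a turn 0.125, either way. A call with a gripper value outside its range is refused whole. OPENING is the closure, from -1 (fully open) to 1 (shut), so that 0 is half open, set as the call begins (- or left out, the last holds). The fingers move at their own pace and stop on an object; FORCE is the grip in N (left out, the last holds). Time passes only in rows, so rows that do not move let the fingers close. It gives the time, the measured TCP pose, the force, the opening and the grip force at its end, in the units of the state.
- bot.get_obs(): the state, without advancing time (a new reading comes with each control period).
- capture(name): name is "scene" or "top" or "wrist"; returns a dict with "image" (480x640x3 uint8, red, green, blue), "vertical_fov" (degrees; the focal length in pixels is half the picture's height over the tangent of half this angle, whatever the lens; pixels are square), "cx", "cy" (the principal point, pixels), "dist" ([k1, k2, p1, p2, k3] as OpenCV has them; the pictures are not rectified), "extrinsics" (4x4, takes a point from camera to world coordinates); the wrist camera has in their place "mount" (4x4, takes a point from camera to tool coordinates, whose origin is the TCP and whose axes are the flange's). Camera axes: x right, y down, z forward; pixel columns grow to the right and rows downward; lengths in mm; the calibration is good to about 2 mm. A picture is of the moment at which its call begins: read the wrist's pose just before it. There is no depth.
- workorder.finish_job(): hands the job in; it is judged then, once.
The state is a dict: "t": time; "joint_positions": joint angles; "joint_vel": joint speeds; "joint_efforts": joint torques, N m; "tcp_pos": TCP position; "tool_rot": TCP orientation; "ft_force": force on the tool from outside, world axes, zero at the start; "moment": the same for the moment, N m; "gripper_width": opening from 0.0 (shut) to 1.0 (fully open); "grip_force": force on a finger pad.
Only numpy, scipy, OpenCV 4.12 (cv2) and the standard library are available. Lean on these libraries where they do the work, as an engineer would, in place of code of your own. Each camera call takes 0.05 s, during which the arm holds its last target. There are 200 camera calls.

### The job

One of the four covers on the germination boxes is not seated and rocks. With closed fingertips, press down on an end of one cover after another until you find the one that rocks, then press that cover down at its middle until it is fully home and lies level, and let go. Only press: lift no cover off, and do not move the pot, the jar or the dibber.

Things in the scene. Friction and masses are not known exactly. Their poses are not given: they have to be found in the camera images.
- cover_a: rectangular white plastic cover, 134 mm long (its x axis) x 84 mm wide (its y axis), on a black plastic box fixed to the bench. Origin: centre of the flat top face; z up. The top is flat but for a rib across the middle (along y), 12 mm thick, 40 mm long, 10 mm high. 
- cover_b: as cover_a, identical. All four flat tops lie 66 mm above the bench at the start, so neither height nor looks tell which cover is loose: it may be any of the four. The other three stay firm wherever pressed (they come off only if pulled upward).
- cover_c: as cover_a, identical. Whichever cover is loose has 4 mm still to go and see-saws about its y axis: about 1 N on the flat 45 to 50 mm from the middle, towards either end (+x or -x), sends that end down 3 to 4 mm (tilt about 0.067 rad); it springs back level. Pressing an end does not seat it.
- cover_d: as cover_a, identical. Whichever cover is loose is seated by 10 to 15 N straight down at its middle, on top of the rib: it goes down 4 mm, stays there, level, and no longer rocks.
- pot: bystander: small terracotta flower pot, 72 mm across, 66 mm high, standing upright; origin at the centre of its underside
- jar: bystander: closed glass jar, 56 mm across, 75 mm high, standing upright; origin at the centre of its underside
- dibber: bystander: wooden dibber lying on the bench, 180 mm long, 20 mm thick, T handle 80 mm wide towards its +y; origin on the bench near the middle of its shaft
There are look-alikes about, which are no part of the job. What is shaped like the part that bears cover_d but green or pink is not meant.

How it is judged (in metres and radians):
On the way, in this order (a step that is already met when the one before it is completed fails the run):
1. The loose cover is found: pressed with the fingers, it rocks (tilts by more than 0.03 rad) while still unseated (((angle between cover_a's own z axis and vertical above 0.03 rad and contact force between the fingers and cover_a above 0.3 N and distance of cover_a from where it was at the start of the episode below 0.0025 m) or (angle between cover_b's own z axis and vertical above 0.03 rad and contact force between the fingers and cover_b above 0.3 N and distance of cover_b from where it was at the start of the episode below 0.0025 m) or (angle between cover_c's own z axis and vertical above 0.03 rad and contact force between the fingers and cover_c above 0.3 N and distance of cover_c from where it was at the start of the episode below 0.0025 m) or (angle between cover_d's own z axis and vertical above 0.03 rad and contact force between the fingers and cover_d above 0.3 N and distance of cover_d from where it was at the start of the episode below 0.0025 m))), for 0.05 s.
2. The loose cover is pressed home: down by more than 3 mm and level (((distance of cover_a from where it was at the start of the episode above 0.003 m and angle between cover_a's own z axis and vertical below 0.02 rad) or (distance of cover_b from where it was at the start of the episode above 0.003 m and angle between cover_b's own z axis and vertical below 0.02 rad) or (distance of cover_c from where it was at the start of the episode above 0.003 m and angle between cover_c's own z axis and vertical below 0.02 rad) or (distance of cover_d from where it was at the start of the episode above 0.003 m and angle between cover_d's own z axis and vertical below 0.02 rad))), for 0.2 s.
At the end, for the whole second after the job is handed in: The loose cover is down by more than 3 mm of its 4 mm and stays there, all four covers lie level within 0.02 rad and at rest on their boxes, and pot, jar and dibber are at rest within 20 mm of where they stood, not tipped (distance of any of cover_a, cover_b, cover_c, cover_d from where it was at the start of the episode above 0.003 m and angle between each of cover_a, cover_b, cover_c, cover_d's own z axis and vertical below 0.02 rad and distance of each of cover_a, cover_b, cover_c, cover_d from where it was at the start of the episode below 0.006 m and linear speed of each of cover_a, cover_b, cover_c, cover_d below 0.01 m/s and distance of each of pot, jar, dibber from where it was at the start of the episode below 0.02 m and angle between each of pot, jar, dibber's own z axis and vertical below 0.15 rad and linear speed of each of pot, jar, dibber below 0.02 m/s); the robot touches nothing.
It fails at once if A cover is lifted (by more than 8 mm) (distance of any of cover_a, cover_b, cover_c, cover_d from where it was at the start of the episode above 0.008 m).
It fails at once if The pot, jar or dibber is moved by more than 20 mm, tipped or lifted (distance of any of pot, jar, dibber from where it was at the start of the episode above 0.02 m or angle between any of pot, jar, dibber's own z axis and vertical above 0.3 rad).
It also fails if it takes over 54 s, if anything falls off the work surface, if the arm or the gripper's body presses on something with over 40 N, if the wrist force passes 120 N, or if a joint passes its speed limit or range.

## Working session

There is one attempt and no reset: what is moved stays moved. The work goes in short steps, Python scripts to look and compute and a shell command to move; the robot and the scene stay as the last step left them, time stands still between calls to the robot, and variables do not carry over. Pictures are saved under pics/ and viewed, at most 10 in all, crops included, and the job is handed in when it is done.

```bash
mkdir -p pics; cat > h.py <<'E'
import numpy as np, cv2, pickle
from station import bot, capture, workorder
def K(c):
    f=240/np.tan(np.radians(c["vertical_fov"]/2)); return np.array([[f,0,c["cx"]],[0,f,c["cy"]],[0,0,1.]])
def ray(c,uv,z):
    n=cv2.undistortPoints(np.array(uv,float).reshape(-1,1,2),K(c),np.array(c["dist"],float)).reshape(-1,2)
    E=np.array(c["extrinsics"]); d=np.c_[n,np.ones(len(n))]@E[:3,:3].T; o=E[:3,3]
    return o+d*((z-o[2])/d[:,2])[:,None]
E
python3 - <<'E'
from h import *
for n in("top","scene"):
    c=capture(n); pickle.dump(c,open(n+".pkl","wb")); cv2.imwrite(f"pics/{n}.png",c["image"][:,:,::-1])
    print(n,np.round(c["extrinsics"],2).tolist(),c["vertical_fov"])
o=bot.get_obs();print(o)
E
```

```text
top [[0.01, -0.99, 0.13, 401.84], [-1.0, -0.01, 0.01, 75.77], [-0.01, -0.13, -0.99, 1215.8], [0.0, 0.0, 0.0, 1.0]] 48.22159579247249
scene [[0.15, 0.85, -0.51, 1051.61], [0.99, -0.12, 0.09, -25.66], [0.01, -0.52, -0.86, 947.18], [0.0, 0.0, 0.0, 1.0]] 52.324949693861186
{'t': 0.1, 'joint_positions': array([66.25182401, 34.3781167 , -0.14384242, 91.67640413,  0.10242008,
       54.02538548, -4.57052389]), 'joint_vel': array([ 0.03302995, -0.04723621,  0.01680489, -0.07424607,  0.00716263,
       -0.12986885, -0.0654532 ]), 'joint_efforts': array([ 6.05051173e-03, -7.66547370e+01,  1.50264390e+00, -2.52936065e+01,
       -5.22321055e-02,  1.35669659e-02,  2.79436387e-05]), 'tcp_pos': array([ 240.09099222, -683.63502125,  228.86934706]), 'tool_rot': array([-1.79920599e+02,  7.93390296e-03,  1.93566536e+01]), 'ft_force': array([ 0.63426009, -0.50058422, -0.06513659]), 'moment': array([0.01265596, 0.00515659, 0.03407426]), 'grip_force': 0.0, 'gripper_width': 0.9992433030588205}
```

View pics/top.png

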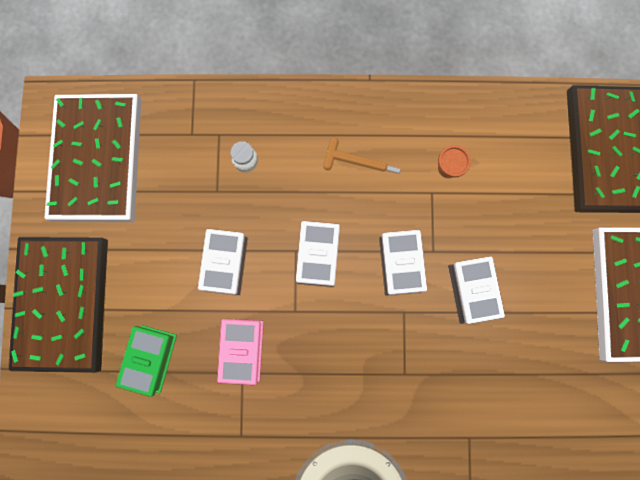

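View pics/scene.png

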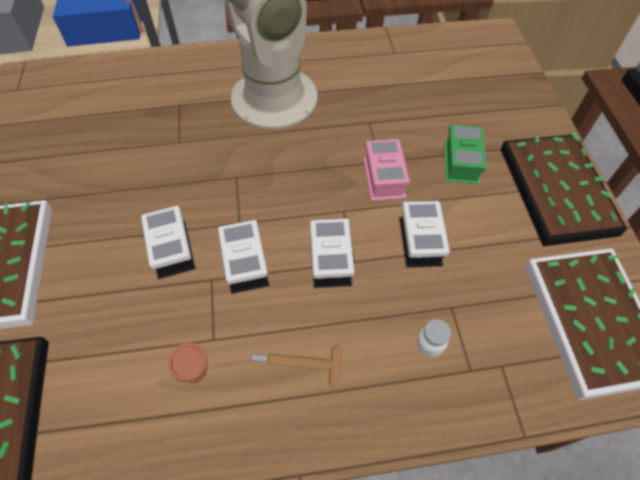

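The top view shows four white covers at about (222,262), (318,253), (404,262) and (480,290), with long axes roughly along world x. The jar is at (243,156), the dibber at (360,158) and the pot at (454,162). The green and pink look-alikes are at lower left. I'll enlarge the row of covers.

```bash
python3 - <<'E'
from h import *
c=pickle.load(open("top.pkl","rb")); im=c["image"][215:335,190:510,::-1]
cv2.imwrite("pics/crop.png",cv2.resize(im,None,fx=2.5,fy=2.5,interpolation=cv2.INTER_CUBIC))
g=c["image"].astype(int); m=((g.min(2)>100)&(g.max(2)-g.min(2)<25)).astype(np.uint8); m[:215]=0;m[335:]=0;m[:,:190]=0;m[:,510:]=0
for q in cv2.findContours(m,cv2.RETR_EXTERNAL,cv2.CHAIN_APPROX_NONE)[0]:
    if cv2.contourArea(q)<800: continue
    b=cv2.boxPoints(cv2.minAreaRect(q)); P=ray(c,b,66)
    e=[np.linalg.norm(P[i]-P[(i+1)%4]) for i in range(2)]; i=int(np.argmax(e)); v=P[i]-P[i+1]; v*=np.sign(v[0])
    print(b.round(1).tolist(),P.mean(0).round(1),np.round(e,1),np.degrees(np.arctan2(v[1],v[0])).round(1))
for n,p,z in(("jar",(241,150),75),("pot",(454,160),66),("dib",(330,155),20),("dib",(399,170),20)): print(n,ray(c,[p],z)[0].round())
E
```

```text
[[452.3999938964844, 263.0], [491.6000061035156, 254.8000030517578], [504.3999938964844, 316.70001220703125], [465.20001220703125, 324.79998779296875]] [ 456.8 -269.8   66. ] [ 87.9 135. ] 10.0
[[380.79998779296875, 232.89999389648438], [420.1000061035156, 228.6999969482422], [426.6000061035156, 291.1000061035156], [387.29998779296875, 295.20001220703125]] [ 515.9 -109.5   66. ] [ 86.2 135.6] 5.0
[[197.5, 289.5], [205.6999969482422, 227.89999389648438], [244.8000030517578, 233.0], [236.60000610351562, 294.70001220703125]] [514.7 284.4  66. ] [134.8  86.5] -5.6
[[295.20001220703125, 282.20001220703125], [301.1000061035156, 220.39999389648438], [339.70001220703125, 224.10000610351562], [333.79998779296875, 285.79998779296875]] [533.9  76.5  66. ] [134.8  84.2] -4.8
jar [760. 247.  75.]
pot [ 743. -225.   66.]
dib [766.  49.  20.]
dib [ 732. -109.   20.]
```

View pics/crop.png

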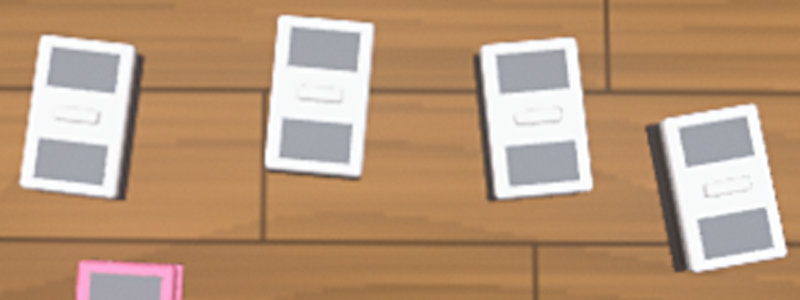

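Measured sizes come out at 134–135 × 84–88 mm, which matches. I'll close the fingers and go above the +x end of the rightmost cover.

```bash
python3 -m crank '0.0188 0.0301 0 -0.0116;0.0188 0.0301 0 -0.0116;0.0188 0.0301 0 -0.0116;0.0188 0.0301 0 -0.0116;0.0188 0.0301 0 -0.0116;0.0188 0.0301 0 -0.0116;0.0188 0.0301 0 -0.0116;0.0188 0.0301 0 -0.0116;0.0188 0.0301 0 -0.0116;0.0188 0.0301 0 -0.0116;0.0188 0.0301 0 -0.0116;0.0188 0.0301 0 -0.0116;0.0188 0.0301 0 -0.0116;0.0188 0.0301 0 -0.0116;0 0 -0.03 0;0 0 -0.03 0;0 0 -0.03 0;0 0 -0.03 0;0 0 0 0;0 0 0 0' 1 10; python3 - <<'E'
from h import *
o=bot.get_obs(); c=capture("wrist"); print(o["tcp_pos"],o["tool_rot"],o["ft_force"]); cv2.imwrite("pics/w1.png",c["image"][:,:,::-1]); print(np.round(c["mount"],2).tolist())
E
```

```text
t: 1.77
tcp_pos: [502.6, -262.2, 108.6]
tool_rot: [-179.9, 0.2, 10.1]
ft_force: [0.3, -0.6, -0.3]
gripper_width: 0.003
grip_force: 0.0
[ 502.55850365 -262.22412209  108.6177374 ] [-179.88727668    0.18226088   10.05612246] [ 0.30943223 -0.55470076 -0.33856329]
[[-0.0, -0.95, -0.3, 83.58], [1.0, -0.0, 0.0, 0.31], [-0.0, -0.3, 0.95, -155.71], [0.0, 0.0, 0.0, 1.0]]
```

View pics/w1.png

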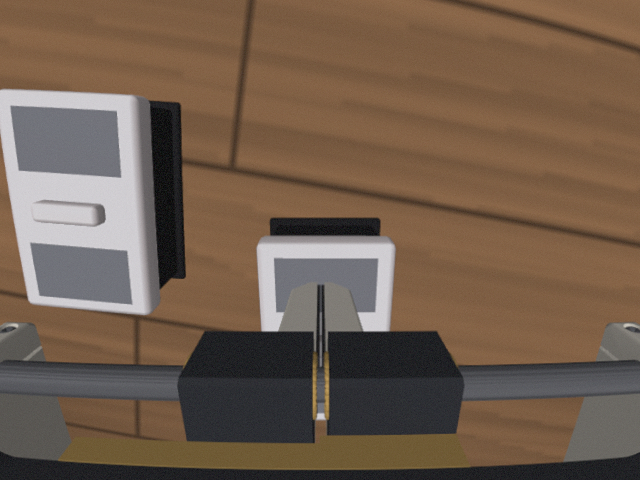

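The closed fingertips sit centred over the rightmost cover's far pad, at about (320,285), short of the rib. I'll lower to contact in small steps.

```bash
python3 -m crank '0 0 -0.015 0;0 0 -0.014 0;0 0 0 0;0 0 0 0;0 0 0 0'; python3 -m crank '0 0 -0.001 0;0 0 -0.001 0;0 0 -0.001 0;0 0 -0.001 0;0 0 0 0;0 0 0 0'
```

```text
t: 2.23
tcp_pos: [504.2, -263.1, 82.3]
tool_rot: [179.9, -0.1, 10.0]
ft_force: [0.6, -0.8, -1.1]
gripper_width: 0.001
grip_force: 0.0
t: 2.73
tcp_pos: [503.7, -262.7, 77.0]
tool_rot: [180.0, -0.0, 10.1]
ft_force: [-0.6, 1.1, 5.5]
gripper_width: 0.006
grip_force: 2.8
```

Firm: 5.5 N at a fingertip height of 66.0 mm with no give. Next cover.

```bash
python3 -m crank '0 0 0.025 0;0.0118 0.0314 0 -0.0175;0.0118 0.0314 0 -0.0175;0.0118 0.0314 0 -0.0175;0.0118 0.0314 0 -0.0175;0.0118 0.0314 0 -0.0175;0 0 0 0;0 0 -0.02 0;0 0 0 0;0 0 0 0;0 0 0 0'; python3 -m crank '0 0 -0.001 0;0 0 -0.001 0;0 0 -0.001 0;0 0 -0.001 0;0 0 -0.001 0;0 0 0 0;0 0 0 0'
```

```text
t: 3.65
tcp_pos: [562.2, -106.2, 81.8]
tool_rot: [180.0, 0.0, 5.0]
ft_force: [-0.1, 0.3, 0.6]
gripper_width: 0.01
grip_force: 0.0
t: 4.23
tcp_pos: [562.4, -105.7, 76.6]
tool_rot: [180.0, 0.0, 5.0]
ft_force: [-0.1, 0.1, 0.8]
gripper_width: 0.005
grip_force: 0.1
```

```bash
python3 -m crank '0 0 -0.001 0;0 0 -0.001 0;0 0 0 0;0 0 0 0'
```

```text
t: 4.57
tcp_pos: [562.4, -105.7, 74.7]
tool_rot: [180.0, 0.0, 5.0]
ft_force: [-0.1, -0.9, 1.8]
gripper_width: 0.006
grip_force: 1.0
```

The end gives way: the tip is down at 63.7 mm with under 2 N, so this one rocks. I'll go slightly further, hold, and look.

```bash
python3 -m crank '0 0 -0.0007 0;0 0 0 0;0 0 0 0'; python3 - <<'E'
from h import *
c=capture("wrist"); cv2.imwrite("pics/w2.png",c["image"][:,:,::-1])
E
```

```text
t: 4.82
tcp_pos: [562.5, -105.7, 74.3]
tool_rot: [180.0, -0.0, 5.0]
ft_force: [-1.2, 0.9, 7.3]
gripper_width: 0.008
grip_force: 3.7
```

View pics/w2.png

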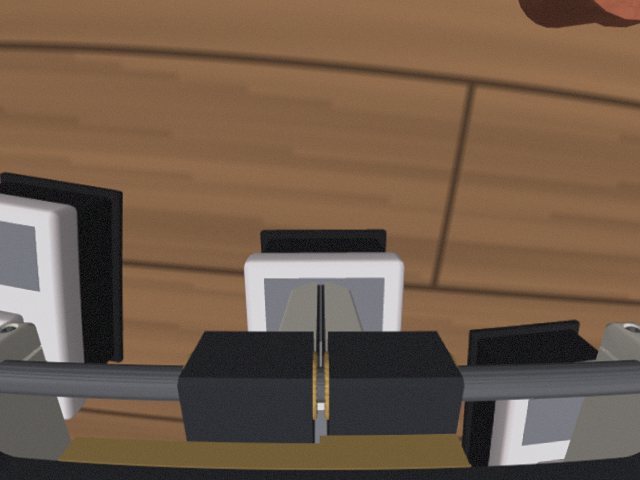

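It rocked until its stop: 3 mm down at low force, then 7 N. The picture shows the fingertips centred on this second cover, at about (320,285). I'll check the rib position before pressing.

```bash
python3 -m crank '0 0 0.015 0;0 0 0.017 0;0 0 0 0;0 0 0 0'; python3 - <<'E'
from h import *
c=pickle.load(open("top.pkl","rb")); print(ray(c,[(190+538/2.5,215+115/2.5)],76)); print(bot.get_obs()["tcp_pos"])
E
```

```text
t: 5.2
tcp_pos: [563.0, -105.6, 106.4]
tool_rot: [180.0, -0.1, 5.0]
ft_force: [-0.6, 0.9, -0.9]
gripper_width: 0.009
grip_force: 0.0
[[ 516.57782645 -111.07783559   76.        ]]
[ 562.95595846 -105.58952752  106.44685292]
```

Both estimates put the middle at about (516,-110). I'll move above it and descend to just over the rib (TCP at 87 is contact).

```bash
python3 -m crank '-0.0235 -0.0022 0 0;-0.0235 -0.0022 0 0;0 0 0 0;0 0 -0.015 0;0 0 0 0;0 0 0 0;0 0 0 0'; python3 -m crank '0 0 -0.001 0;0 0 -0.001 0;0 0 -0.001 0;0 0 -0.001 0;0 0 -0.001 0;0 0 -0.001 0;0 0 0 0;0 0 0 0'
```

```text
t: 5.78
tcp_pos: [515.7, -109.9, 90.7]
tool_rot: [-180.0, 0.0, 5.0]
ft_force: [0.5, 0.2, 0.5]
gripper_width: 0.005
grip_force: 0.0
t: 6.45
tcp_pos: [515.7, -110.0, 85.2]
tool_rot: [180.0, -0.0, 5.0]
ft_force: [-0.4, 0.3, 4.6]
gripper_width: 0.005
grip_force: 2.1
```

```bash
python3 -m crank '0 0 -0.001 0;0 0 -0.001 0;0 0 0 0;0 0 0 0';python3 -m crank '0 0 -0.001 0;0 0 -0.0005 0;0 0 0 0;0 0 0 0'
```

```text
t: 6.78
tcp_pos: [515.7, -110.0, 83.2]
tool_rot: [180.0, -0.0, 5.0]
ft_force: [-0.6, 0.5, 5.9]
gripper_width: 0.008
grip_force: 3.0
t: 7.12
tcp_pos: [515.8, -110.0, 82.9]
tool_rot: [180.0, -0.1, 5.0]
ft_force: [-4.1, 1.3, 23.1]
gripper_width: 0.001
grip_force: 11.6
```

It bottomed out after 4 mm of travel, with 23 N at TCP z 82.9. I'll let go upward and check that it stays down: at TCP z of about 85 there should be no contact.

```bash
python3 -m crank '0 0 0.001 0;0 0 0.001 0;0 0 0.0015 0;0 0 0 0;0 0 0 0;0 0 0 0'; python3 -m crank '0 0 0.02 0;0 0 0.04 0;0 0 0.04 0;-0.03 0.0 0.04 0;-0.04 0 0.0 0;-0.04 0 0 0;-0.04 0 0 0;0 0 0 0;0 0 0 0;0 0 0 0;0 0 0 0;0 0 0 0;0 0 0 0'; python3 - <<'E'
from h import *
c=capture("wrist"); cv2.imwrite("pics/w3.png",c["image"][:,:,::-1])
E
```

```text
t: 7.62
tcp_pos: [515.4, -110.0, 84.7]
tool_rot: [-180.0, 0.0, 5.0]
ft_force: [0.1, 0.4, 0.0]
gripper_width: 0.007
grip_force: 0.0
t: 8.7
tcp_pos: [371.3, -110.0, 218.0]
tool_rot: [180.0, 0.0, 5.1]
ft_force: [-0.1, 0.2, -0.1]
gripper_width: 0.003
grip_force: 0.0
```

View pics/w3.png

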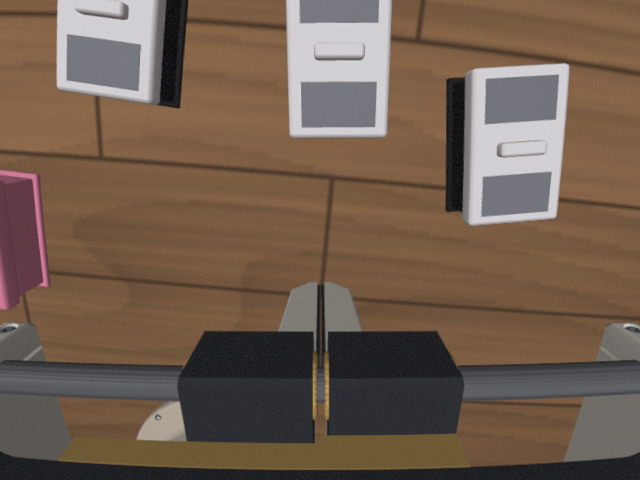

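At TCP z 84.7 there was no force, so the cover stayed down. The picture shows it lying straight at about (338,65), and the gripper is clear of everything. Handing in.

```bash
python3 -c "
from station import workorder
print(workorder.finish_job())"
```

```text
the job is handed in; nothing more can be done
None
```

The loose cover was the one at about (516, -110) mm: it rocked when I pressed its end, I pressed it home 4 mm at the rib, it stayed down after I let go, and the job is handed in (no verdict was shown).

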